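# Load the blood reader and click its lid shut

### The arm

A 6-joint arm with a two-finger parallel gripper is mounted at the origin on the work surface. World frame = base frame: x ahead of the robot, y to its left, z up, the work surface at z = 0. Lengths are in mm, angles in rad, forces in N, time in s.
With the tool pointing down it reaches from about 350 to 875 mm from the base axis. Payload 4.2 kg.
Tool frame: the origin (TCP) lies at the very end of the fingers, on their centre line; the grasp point (between the pads) lies 19 mm behind it; z points along the fingers, y is the direction in which the jaws open and shut (so a half turn about z gives the same grasp; the last joint's range is limited). The gripper opens to 85 mm and grips with 20 to 120 N. Pads are 22 mm wide; open, the fingers measure 114 mm over their backs; the gripper's body (76 mm by 85 mm) begins 54 mm behind the grasp point. The pads swing forward as they close: fully open they stand 13 mm farther back than shut.
Start: joints at [1.415, 0.385, 0.008, 0, -1.194, -0.259], TCP at [251.846, 571.99, 231.312] pointing down, gripper open.
Joint ranges: [-3.14, 3.14], [-1.21, 2.06], [-1.07, 1.41], [-3.16, 2.05], [-2.99, -0.16], [-3.1, 3.1]. Speed limits (rad/s): [2.79, 2.79, 3.14, 3.14, 3.14, 3.14].

### API

Orientations are given as a unit quaternion [x, y, z, w].
In Python, from bench import arm, optics, job gives the robot as it stands.
- The arm moves only by the tool send_rows, never from a script. Its argument "steps" is a list that holds one entry, the list of rows, each a list of 5 numbers: the shift along the tool's x, y, z in cm, then the turn about the tool's z in rad, then the opening, from 0 (shut) to 1 (fully open). A call has 1 to 10 rows; each row shifts and turns the pose as measured when the row begins, along the tool's axes as they then stand; what a row does not reach is not made up. A row lasts 1/12 s, in which the tool goes at most 41.7 mm and 7.16 degrees, less where a joint would pass 70% of its speed; a pose out of reach is approached as far as the arm can. A call with a gripper value outside its range is refused whole. The fingers move at their own pace and stop on an object; the grip force is fixed at half the most. Time passes only in rows, so rows that do not move let the fingers close. It gives the time, the measured TCP pose, the force and the opening at its end, in the units of the state.
- arm.read_state(): the state, without advancing time (a new reading comes with each control period).
- optics.get_image(name): name is "scene" or "top" or "wrist"; returns (picture, depth): 400x640x3 uint8, blue, green, red; 400x640 float32, mm along the optical axis (not along the pixel's ray), 0 where there is no reading.
- optics.get_calibration(name): a dict with "K" (3x3 intrinsics, pixels), "rvec" (rotation vector, rad) and "tvec" (3), from world to camera coordinates, as OpenCV has them; the wrist camera has in their place "hand_eye" (4x4, takes a point from camera to tool coordinates, whose origin is the TCP and whose axes are the flange's). Camera axes: x right, y down, z forward; pixel columns grow to the right and rows downward; lengths in mm; the calibration is good to about 2 mm. The wrist camera is an equidistant fisheye: a pixel r from the principal point sees the ray r / f radians off the axis. A picture is of the moment at which its call begins: read the wrist's pose just before it. get_calibration takes no time and is no camera call.
- job.job_done(): hands the job in, once; it reports no verdict.
The state is a dict: "clock": time; "joints": joint angles; "joint_vel": joint speeds; "joint_efforts": joint torques, N m; "position": TCP position; "ee_rot": TCP orientation; "contact_force": force on the tool from outside, world axes, zero at the start; "wrist_torque": the same for the moment, N m; "gripper_width": finger opening in mm.
Only numpy, scipy, OpenCV 4.12 (cv2) and the standard library are available. Lean on these libraries where they do the work, as an engineer would, in place of code of your own. Each camera call takes 0.05 s, during which the arm holds its last target. There are 200 camera calls.

### The job

Put the reagent pack with the narrow nose into the open bay of the small blue reader, nose first into the narrow end of the bay so that it lies flat and fully down, and let go of it. Then swing the reader's lid over and press it down past its catch until it is fully shut. Leave the square pack, the jar and the other things on the bench where they are.

Things in the scene. Friction and masses are not known exactly. Their poses are not given: they have to be found in the camera images.
- reader: Small blue benchtop reader, fixed; black deck 100 mm above the bench. Origin on the bench straight under the centre of its loading bay. x: along the bay to its narrow end (roughly away from the robot); y: to the lid's hinge; z up. Housing from x = -170 to +110, y = -130 to +130 mm; a low sloped panel with a screen on its -x part.
- bay_floor (a point): Centre of the bay's floor, 68 mm above the bench, axes as the reader's. The bay is an open-topped pocket in the deck, 118 mm long (x), 64 mm wide (y), 32 mm deep; over the last 33 mm its +x end is only 38 mm wide. The pack has 4 mm of play each side; seated, its centre is 15 mm above this point.
- lid (a joint): Lid angle, rad: 0 fully shut, 1.5 to 1.7 (upright) at the start, 1.8 at most. Stiff hinge (0.35 N m friction): it stays where left. A spring catch under the free edge stops it at about 0.08 (edge 15 mm too high); about 16 N (at most 20) down on lid_edge takes it past. The catch resists until about 0.04; from there it goes easily on to 0, where it stays.
- lid_hinge (a point): Middle of the lid's hinge axis, on the deck at reader x = 0, y = +90 mm, z = 100 mm; the axis runs along the reader's x. Its axes turn with the lid; when shut they are the reader's.
- lid_edge (a point): Where to push: on the outer (upper when shut) face of the white lid, mid-width, 15 mm from its free edge; y = -165, z = +40 mm from lid_hinge in its axes; z is the outward normal. The lid is a hollow cover 150 mm wide (x), 180 mm from hinge to free edge, 40 mm high; shut, its top is 140 mm above the bench. Upright, this face looks away from the bay (reader +y).
- pack_center (a point): Centre of the grey reagent pack to load, 15 mm above its underside; x to its nose, z up. Body 80 x 56 x 30 mm with a nose 30 mm long and 30 mm wide at the +x end: 110 mm long in all, x = -55 to +55 mm. About 0.16 kg; starts flat on the bench, nose roughly away from the robot.
- pack_fin (a point): Centre of the upright grip fin on top of the pack, 8 mm behind the pack's centre (towards -x) and 30 mm above it. The fin is 46 mm long (x), 12 mm thick (y) and 30 mm high, its top 60 mm above the pack's underside. Pinch it across its thickness, from above.
- pack_nose (a point): End face of the pack's nose, in the middle of its width and height, 55 mm ahead of the pack's centre.
- square_center (a point): Centre of the other pack, 15 mm up: square, 78 x 78 x 30 mm without a nose, with the same kind of fin. It is not to be used; leave it.
- jar_spot (a point): Middle of a small capped specimen jar, 60 mm across, 85 mm high, 42 mm above its underside. Leave it.
- mouse: Black computer mouse, 100 x 58 x 23 mm; origin under its centre. Leave it.
- dish: Shallow steel dish, 110 mm across, 28 mm high; origin under its centre. Leave it.
- label_roll: Roll of labels standing on end, 76 mm across, 40 mm high; origin under its centre. Leave it.

How it is judged (in metres and radians):
On the way, in this order (a step that is already met when the one before it is completed fails the run):
1. the nosed pack lies down in the bay, nose to the narrow end, released, with the lid still open (z of pack_center in the frame of reader between 0.078 and 0.087 m and x of pack_center in the frame of reader between -0.007 and 0.007 m and y of pack_center in the frame of reader between -0.007 and 0.007 m and x of pack_nose in the frame of reader above 0.045 m and contact force between the fingers and pack below 0.3 N and value of joint lid above 0.5 rad), for 0.2 s.
2. the lid has been pressed past its catch (value of joint lid below 0.02 rad), for 0.2 s.
At the end, for the whole second after the job is handed in: The nosed pack lies at rest in the reader's bay, nose in the narrow end (centre within 7 mm of the bay's centre along and across, no more than 4 mm above its seated height), and the lid is shut past its catch (lid angle under 0.02 rad) (z of pack_center in the frame of reader between 0.078 and 0.087 m and x of pack_center in the frame of reader between -0.007 and 0.007 m and y of pack_center in the frame of reader between -0.007 and 0.007 m and x of pack_nose in the frame of reader above 0.045 m and value of joint lid below 0.02 rad and linear speed of pack below 0.02 m/s); the robot touches nothing.
It fails at once if the square pack, jar, mouse, dish or label roll was moved by more than 30 mm (distance of any of square_center, jar_spot, mouse, dish, label_roll from where it was at the start of the episode above 0.03 m).
It also fails if it takes over 64 s, if anything falls off the work surface, if the arm or the gripper's body presses on something with over 40 N, if the wrist force passes 120 N, or if a joint passes its speed limit or range.

## Working session

There is one attempt and no reset: what is moved stays moved. The work goes in short steps, Python scripts to look and compute and a tool call to move; the robot and the scene stay as the last step left them, time stands still between calls to the robot, and variables do not carry over. Pictures are saved under pics/ and viewed, about 8 in all and at most 12, crops included, and the job is handed in when it is done.

Besides the shell and the picture viewer there is one more tool, called after "Request:" as name(argument=value, ...), one argument or row to a line, values as JSON. send_rows: Moves the arm, as the interface text tells. Its arguments: {"type":"object","properties":{"steps":{"type":"array","items":{"type":"array","items":{"type":"array","items":{"type":"number"}}}}},"required":["steps"]}

```bash
mkdir -p pics; ls
python3 - <<'E'
from bench import arm, optics
import cv2, numpy as np
print(arm.read_state())
for n in ("scene","top"):
    p,d=optics.get_image(n); cv2.imwrite(f"pics/{n}0.png",p); np.savez(f"pics/{n}0.npz",p=p,d=d)
    c=optics.get_calibration(n); print(n,c)
print(optics.get_calibration("wrist"))
E
```

```text
pics
{'clock': 0.0, 'joints': array([ 1.41459508e+00,  3.85553354e-01,  6.64403676e-03, -5.20213006e-04,
       -1.19398689e+00, -2.58648883e-01]), 'joint_vel': array([-2.72591409e-04,  2.47492959e-05,  4.90681931e-04,  2.36279967e-04,
       -3.54810225e-04, -1.44379451e-03]), 'joint_efforts': array([-3.31401461e-04, -3.92283869e+01,  1.88395947e+01,  4.18615535e+00,
       -4.69821956e-03, -3.43527660e-06]), 'position': array([251.62299264, 571.48170037, 230.22748704]), 'ee_rot': array([ 9.78544107e-01, -2.06034631e-01, -1.87682235e-04,  1.06093970e-03]), 'contact_force': array([ 0.21796854, -1.12539877,  0.20967066]), 'wrist_torque': array([-0.02302124,  0.02131417,  0.01360581]), 'gripper_width': 85.50671035393766}
scene {'K': array([[373.63997765,   0.        , 313.00781967],
       [  0.        , 373.63997765, 193.51473406],
       [  0.        ,   0.        ,   1.        ]]), 'rvec': array([ 0.85045927,  2.65731487, -0.9116416 ]), 'tvec': array([ 476.3516394 , -158.06170554, 1239.40346727])}
top {'K': array([[477.71207617,   0.        , 312.05802266],
       [  0.        , 477.71207617, 201.33093628],
       [  0.        ,   0.        ,   1.        ]]), 'rvec': array([ 2.16472643, -2.19515455,  0.08762679]), 'tvec': array([ -70.91802338,  527.33715299, 1185.60037866])}
{'K': array([[309.70691629,   0.        , 320.37455943],
       [  0.        , 309.70691629, 206.77117849],
       [  0.        ,   0.        ,   1.        ]]), 'hand_eye': array([[ 2.74334483e-04, -9.65842012e-01, -2.59131496e-01,
         6.64004163e+01],
       [ 9.99999919e-01,  3.41692385e-04, -2.14896303e-04,
         1.76763570e+00],
       [ 2.96099136e-04, -2.59131416e-01,  9.65842027e-01,
        -1.42733882e+02],
       [ 0.00000000e+00,  0.00000000e+00,  0.00000000e+00,
         1.00000000e+00]])}
```

View pics/top0.png

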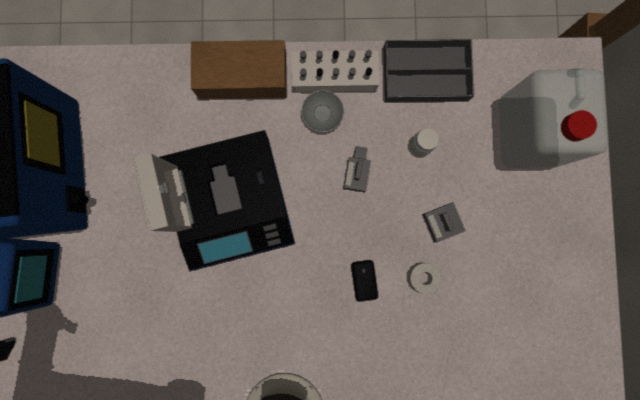

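View pics/scene0.png

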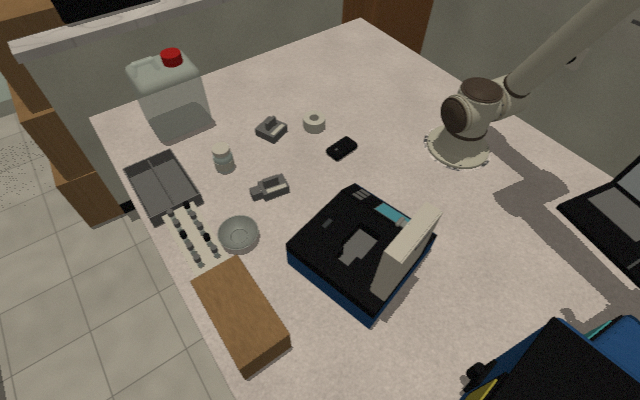

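```bash
cat > h.py <<'E'
import numpy as np, cv2
from bench import arm, optics
from scipy.spatial.transform import Rotation as R
def cal(n):
    c=optics.get_calibration(n); return c["K"],cv2.Rodrigues(c["rvec"])[0],c["tvec"]
def proj(n,P):
    K,r,t=cal(n); q=(np.atleast_2d(P)@r.T+t)@K.T; return q[:,:2]/q[:,2:]
def world(n,uv,d):
    K,r,t=cal(n); uv=np.atleast_2d(uv); p=np.c_[uv,np.ones(len(uv))]@np.linalg.inv(K).T*np.reshape(d,(-1,1)); return (p-t)@r
def cloud(n,d):
    v,u=np.mgrid[0:400,0:640]; return world(n,np.c_[u.ravel(),v.ravel()],d.ravel()).reshape(400,640,3)
def onplane(n,uv,z):
    K,r,t=cal(n); uv=np.atleast_2d(uv); p=(np.c_[uv,np.ones(len(uv))]@np.linalg.inv(K).T)@r; c=-r.T@t
    return c+p*((z-c[2])/p[:,2])[:,None]
def tool2world(s=None):
    s=s or arm.read_state(); return R.from_quat(s["ee_rot"]).as_matrix(),s["position"]
E
python3 - <<'E'
from h import *
np.set_printoptions(precision=1,suppress=True)
z=np.load("pics/top0.npz"); p,d=z["p"],z["d"]; W=cloud("top",d)
print(proj("top",[[0,0,0],[252,572,231]]))
for uv in [(100,350),(357,185),(348,180),(240,230),(225,195),(442,222),(425,140),(155,190),(180,190),(25,320)]: print(uv,W[uv[1],uv[0]],p[uv[1],uv[0]])
def box(m): 
    m=(m*255).astype(np.uint8); n,l,s,c=cv2.connectedComponentsWithStats(m); i=1+np.argmax(s[1:,4]); return l==i
def rep(name,m):
    m=box(m); xy=W[m][:,:2].astype(np.float32); r=cv2.minAreaRect(xy); print(name,m.sum(),r[0],r[1],r[2],"zmean",np.median(W[m][:,2])); print(cv2.boxPoints(r)); return m
Z=W[...,2]
u=np.zeros((400,640),bool); u[120:280,130:310]=1
rep("deck",u&(Z>90)&(Z<112))
b=u.copy(); b[:,:205]=0;b[:, 250:]=0; b[:220]&=True; b[225:]=0
bm=rep("bay",b&(Z<90))
k=np.zeros((400,640),bool); k[140:198,338:375]=1
pm=rep("pack",k&(Z>18)&(Z<45)); rep("fin",k&(Z>48))
rep("packall",k&(Z>15))
k=np.zeros((400,640),bool); k[200:250,415:470]=1
rep("square",k&(Z>15)); 
k=np.zeros((400,640),bool); k[140:245,130:200]=1
rep("lid",k&(Z>150)); print(Z[k].max())
a=cv2.resize(p[135:290,130:310],None,fx=4,fy=4,interpolation=cv2.INTER_CUBIC)
c=cv2.resize(p[140:200,330:385],None,fx=6,fy=6,interpolation=cv2.INTER_CUBIC)
o=np.zeros((620,720+330,3),np.uint8); o[:620,:720]=a; o[:360,720:]=c; o=cv2.resize(o,(800,472)); cv2.imwrite("pics/c1.png",np.clip(o*1.8,0,255))
E
```

```text
[[283.5 413.8]
 [ -4.6 331.4]]
(100, 350) [161.6 458.2   1.6] [122 129 143]
(357, 185) [ 565.1 -191.8   30.8] [79 81 86]
(348, 180) [ 577.8 -169.2   33.1] [120 133 141]
(240, 230) [454.7  92.1  99.3] [11 14 13]
(225, 195) [540.8 133.   69.1] [73 75 80]
(442, 222) [ 469.3 -402.8   27.6] [59 59 62]
(425, 140) [ 666.1 -353.4   84.8] [136 148 156]
(155, 190) [532.5 234.1 278.4] [127 136 148]
(180, 190) [550.8 232.8 103.8] [128 140 150]
(25, 320) [237.8 650.4  -1.1] [114 121 132]
deck 9787 (541.1364135742188, 128.9990692138672) (252.6110382080078, 261.0185852050781) 13.491016387939453 zmean 99.19526475482856
[[387.9 226.4]
 [448.8 -27.4]
 [694.4  31.6]
 [633.5 285.4]]
bay 1134 (557.2023315429688, 135.25283813476562) (116.1393814086914, 60.78846740722656) 13.664658546447754 zmean 68.27038399775162
[[493.6 151.1]
 [508.   92. ]
 [620.8 119.4]
 [606.4 178.5]]
pack 749 (609.2867431640625, -196.43408203125) (55.89597702026367, 110.78980255126953) 79.7968521118164 zmean 28.96763678187662
[[ 549.8 -214.1]
 [ 658.9 -233.8]
 [ 668.8 -178.7]
 [ 559.7 -159.1]]
fin 96 (520.9185180664062, -147.5227508
[... 184 characters left out ...]
3125, -166.88967895507812) (72.4757308959961, 268.40869140625) 65.39933776855469 zmean 29.38572940622453
[[ 398.8 -144. ]
 [ 642.8 -255.7]
 [ 673.  -189.8]
 [ 428.9  -78.1]]
square 1013 (433.5455017089844, -269.69085693359375) (85.1856918334961, 373.76123046875) 14.21311092376709 zmean 29.5080034271698
[[ 346.4  -99. ]
 [ 438.1 -461.3]
 [ 520.7 -440.4]
 [ 428.9  -78.1]]
lid 1942 (465.5345153808594, 127.15625762939453) (393.836181640625, 136.8318328857422) 60.73358917236328 zmean 278.13261340347947
[[309.6 -11.2]
 [428.9 -78.1]
 [621.5 265.5]
 [502.1 332.4]]
1224.2012419476307[ WARN:0@0.685] global loadsave.cpp:1063 imwrite_ Unsupported depth image for selected encoder is fallbacked to CV_8U.
```

View pics/c1.png

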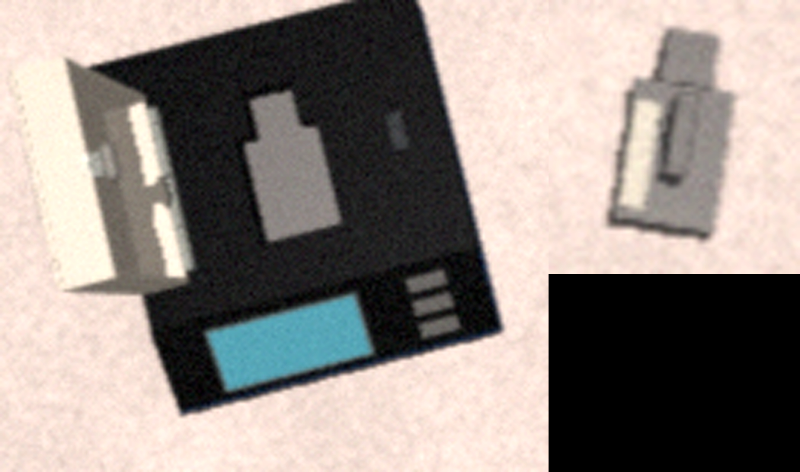

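Request:
send_rows(
  steps=[
    [[0,0,-4,0,1],[0,0,-4,0,1],[0,0,-4,0,1],[3,2.67,0,0,0.5],[3,2.67,0,0,0.5],[3,2.67,0,0,0.5],[3,2.67,0,0,0.5],[3,2.67,0,0,0.5],[3,2.67,0,0,0.5],[3,2.67,0,0,0.5]],
  ],
)

```text
clock: 0.93
position: [368.7, 312.2, 350.5]
ee_rot: [0.98, -0.201, -0.001, 0.007]
contact_force: [0.4, 0.5, 0.2]
gripper_width: 42.6
```

Request:
send_rows(
  steps=[
    [[3,2.66,0,0,0.5],[3,2.66,0,0,0.5],[3,2.66,0,0,0.5],[3,2.66,0,0,0.5],[3,2.66,0,0,0.5],[3,2.66,0,0,0.5],[3,2.66,0,0,0.5],[3,2.66,0,0,0.5],[3,2.66,0,0,0.5],[3,2.66,0,0,0.5]],
  ],
)

```text
clock: 1.77
position: [540.0, -67.6, 353.0]
ee_rot: [0.98, -0.199, -0.003, 0.007]
contact_force: [0.6, 0.4, -0.7]
gripper_width: 42.5
```

Request:
send_rows(
  steps=[
    [[3,2.66,1,0,0.5],[3,2.66,2,0,0.5],[2,1.5,3,0,0.5],[0,0,3,-0.118,0.5],[0,0,3,-0.118,0.5],[0,0,2,0,0.5],[0,0,2,0,0.5],[0,0,0,0,0.5],[0,0,0,0,0.5]],
  ],
)

```text
clock: 2.52
position: [585.0, -173.9, 183.9]
ee_rot: [0.996, -0.084, -0.007, 0.007]
contact_force: [0.3, -0.3, 1.0]
gripper_width: 43.1
```

```bash
cat >> h.py <<'E'
def wrist_pts(uv,z,s):
    """fisheye pixels -> world points on plane z"""
    c=optics.get_calibration("wrist"); K=c["K"]; H=c["hand_eye"]
    x=(np.atleast_2d(uv)-K[:2,2])/K[0,0]; r=np.linalg.norm(x,axis=1,keepdims=True)+1e-9
    ray=np.c_[x/r*np.sin(r),np.cos(r)]@H[:3,:3].T; Rw,p=tool2world(s)
    o=p+Rw@H[:3,3]; d=ray@Rw.T; return o+d*((np.reshape(z,-1)-o[2])/d[:,2])[:,None]
def wrist_cloud(d,s):
    c=optics.get_calibration("wrist"); K=c["K"]; H=c["hand_eye"]; v,u=np.mgrid[0:400,0:640]
    x=(np.stack([u,v],-1)-K[:2,2])/K[0,0]; r=np.linalg.norm(x,axis=-1,keepdims=True)+1e-9
    ray=np.concatenate([x/r*np.tan(np.minimum(r,1.5)),np.ones_like(r)],-1)*d[...,None]
    Rw,p=tool2world(s); return (ray@H[:3,:3].T+H[:3,3])@Rw.T+p
E
python3 - <<'E'
from h import *
np.set_printoptions(precision=2,suppress=True)
s=arm.read_state(); p,d=optics.get_image("wrist"); np.savez("pics/w1.npz",p=p,d=d); cv2.imwrite("pics/w1.png",p)
Rw,q=tool2world(s); print(s["clock"],q); print(Rw)
W=wrist_cloud(d,s); X,Y,Z=W[...,0],W[...,1],W[...,2]
near=(np.hypot(X-609,Y+196)<75)&(d>0)
for lo,hi in ((22,38),(50,68)):
    m=near&(Z>lo)&(Z<hi); m=cv2.morphologyEx(m.astype(np.uint8),cv2.MORPH_OPEN,np.ones((3,3)));n,l,st,_=cv2.connectedComponentsWithStats(m); m=l==1+np.argmax(st[1:,4])
    r=cv2.minAreaRect(W[m][:,:2].astype(np.float32)); print(m.sum(),r,np.median(Z[m]),W[m].mean(0)); print(cv2.boxPoints(r))
E
```

```text
2.5167 [ 585.   -173.94  183.95]
[[ 0.99 -0.17 -0.01]
 [-0.17 -0.99 -0.01]
 [-0.01  0.01 -1.  ]]
4797 ((609.5213623046875, -196.72445678710938), (56.24248504638672, 109.80412292480469), 79.82029724121094) 30.173381182717293 [ 606.38 -195.47   30.2 ]
[[ 550.51 -214.7 ]
 [ 658.59 -234.11]
 [ 668.53 -178.75]
 [ 560.45 -159.34]]
672 ((601.6656494140625, -195.82919311523438), (11.58394718170166, 44.7784423828125), 80.66693115234375) 60.027075027655236 [ 602.45 -195.62   59.93]
[[ 578.63 -197.91]
 [ 622.82 -205.18]
 [ 624.7  -193.74]
 [ 580.51 -186.48]]
```

View pics/w1.png

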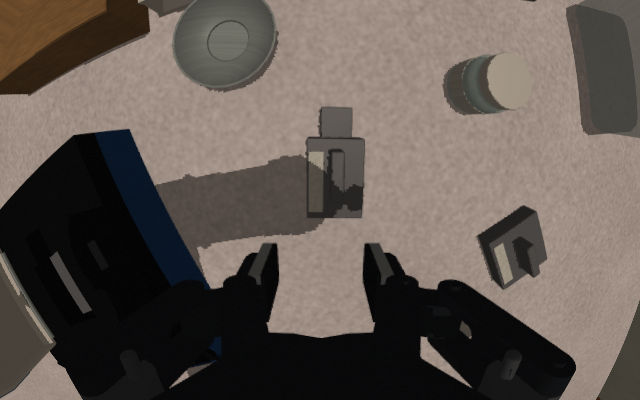

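Request:
send_rows(
  steps=[
    [[1,1,2.5,0,0.5],[1,0.9,2.5,0,0.5],[0,0,2.5,0,0.5],[0,0,2,0,0.5],[0,0,0,0,0.5],[0,0,0,0,0.5]],
  ],
)

```text
clock: 3.07
position: [609.9, -197.9, 98.9]
ee_rot: [0.997, -0.082, 0.005, 0.008]
contact_force: [0.3, -0.6, 0.4]
gripper_width: 42.4
```

Request:
send_rows(
  steps=[
    [[-0.9,-0.2,1.5,0,0.5],[0,0,1.5,0,0.5],[0,0,1,0,0.5],[0,0,0,0,0.5],[0,0,0,0,0.5]],
  ],
)

```text
clock: 3.48
position: [609.4, -195.1, 69.9]
ee_rot: [0.997, -0.08, 0.015, 0.009]
contact_force: [0.1, -1.2, -0.4]
gripper_width: 42.6
```

Request:
send_rows(
  steps=[
    [[0,0,0,0,0.5],[0,0,0,0,0.5],[0,0,0,0,0.5]],
  ],
)

```text
clock: 3.73
position: [611.9, -195.2, 73.9]
ee_rot: [0.997, -0.08, 0.018, 0.009]
contact_force: [-0.8, -0.2, 0.5]
gripper_width: 42.8
```

Request:
send_rows(
  steps=[
    [[-0.8,0,0,0,0.5],[0,0,0,0,0.5]],
  ],
)

```text
clock: 3.9
position: [604.1, -193.9, 74.8]
ee_rot: [0.997, -0.08, 0.019, 0.009]
contact_force: [0.5, -0.1, 0.2]
gripper_width: 42.9
```

Request:
send_rows(
  steps=[
    [[-0.4,0.1,1.5,0,0.5],[0,0,1.5,0,0.5],[0,0,1.2,0,0.5]],
  ],
)

```text
clock: 4.15
position: [603.8, -195.5, 36.4]
ee_rot: [0.997, -0.079, 0.024, 0.009]
contact_force: [0.7, -0.5, -0.2]
gripper_width: 42.6
```

Request:
send_rows(
  steps=[
    [[-0.1,0,0.2,0,0],[0,0,0.1,0,0],[0,0,0.1,0,0],[0,0,0.1,0,0]],
  ],
)

```text
clock: 4.48
position: [601.5, -195.3, 31.1]
ee_rot: [0.997, -0.079, 0.022, 0.009]
contact_force: [-1.9, 0.4, 3.4]
gripper_width: 10.9
```

Run:
```python
from h import *
np.set_printoptions(precision=2,suppress=True)
z=np.load("pics/top0.npz"); p,d=z["p"],z["d"]; W=cloud("top",d); Z=W[...,2]
for src,m in (("depth",Z<94),("grey",p.max(2)>45)):
    b=np.zeros((400,640),np.uint8); b[155:222,205:250]=m[155:222,205:250]
    n,l,st,_=cv2.connectedComponentsWithStats(b); v,u=np.nonzero(l==1+np.argmax(st[1:,4]))
    P=onplane("top",np.c_[u,v],100); r=cv2.minAreaRect(P[:,:2].astype(np.float32)); print(src,len(u),r); print(cv2.boxPoints(r))
# outer contour of reader deck edges on plane 100
Rr=np.deg2rad(13.6); ex=np.array([np.cos(Rr),np.sin(Rr)]); ey=np.array([-ex[1],ex[0]])
m=(abs(Z-100)<8); m[:,:170]=0;m[:,300:]=0; q=W[m][:,:2]-[557,134]
xs,ys=q@ex,q@ey; k=(xs>-70)&(xs<90); print("deck y min",np.percentile(ys[k],[0,.2,1]),"x max",np.percentile(xs,[100,99.8,99]))
k=(Z>262)&(Z<300); k[:,:130]=0;k[:,200:]=0;k[:145]=0;k[250:]=0
q=W[k]; r=cv2.minAreaRect(q[:,:2].astype(np.float32)); print("lid top",r,q[:,2].min(),q[:,2].max(), "reader y range",np.percentile((q[:,:2]-[557,134])@ey,[1,99]),"x",np.percentile((q[:,:2]-[557,134])@ex,[1,99]))
```

```text
depth 1153 ((555.583740234375, 132.282958984375), (116.61493682861328, 62.90534591674805), 13.850215911865234)
[[491.44 148.86]
 [506.5   87.79]
 [619.73 115.7 ]
 [604.67 176.78]]
grey 1020 ((553.549560546875, 130.09361267089844), (111.17585754394531, 59.38922882080078), 14.086145401000977)
[[492.41 145.37]
 [506.86  87.76]
 [614.69 114.82]
 [600.24 172.42]]
deck y min [-131.23 -130.87 -129.22] x max [362.85 338.52 302.03]
lid top ((531.4276733398438, 236.4637908935547), (150.9355926513672, 59.58921813964844), 14.582647323608398) 262.76073014331485 284.6193114728194 reader y range [ 77.98 132.6 ] x [-75.85  72.31]
```

Request:
send_rows(
  steps=[
    [[0,0,-2,0,0],[0,0,-3,0,0],[0,0,-4,0,0],[0,0,-4,0,0],[0,0,-4,0,0],[0,0,-3,0,0]],
  ],
)

```text
clock: 4.98
position: [586.9, -190.1, 229.0]
ee_rot: [0.997, -0.081, 0.011, 0.008]
contact_force: [0.8, -0.2, -0.2]
gripper_width: 11.2
```

Request:
send_rows(
  steps=[
    [[0,0,0,-0.1,0],[0,0,0,-0.1,0],[0,0,0,-0.1,0],[0,0,0,-0.1,0],[0.4,-3.8,0,0,0],[0.4,-4,0,0,0],[0.5,-4,0,0,0],[0.5,-4,0,0,0],[0.5,-4,0,0,0],[0.5,-4,0,0,0]],
  ],
)

```text
clock: 5.82
position: [555.7, 47.0, 236.7]
ee_rot: [0.992, 0.122, 0.022, 0.013]
contact_force: [0.8, 0.5, -1.7]
gripper_width: 11.3
```

Run:
```python
from h import *
np.set_printoptions(precision=3,suppress=True)
s=arm.read_state(); Rw,q=tool2world(s); print(q,s["contact_force"],s["gripper_width"]); print(Rw, "yaw",np.degrees(np.arctan2(Rw[1,0],Rw[0,0])))
D=np.array([548,130.6,q[2]])-q; print("tool delta",D@Rw)
p,d=optics.get_image("wrist"); np.savez("pics/w2.npz",p=p,d=d); cv2.imwrite("pics/w2.png",np.clip(p*1.6,0,255).astype(np.uint8))
```

```text
[555.679  47.026 236.662] [ 0.809  0.454 -1.701] 11.338780326455637
[[ 0.97   0.241  0.046]
 [ 0.242 -0.97  -0.021]
 [ 0.04   0.031 -0.999]] yaw 13.997618196052262
tool delta [ 12.754 -82.926  -2.076]
```

View pics/w2.png

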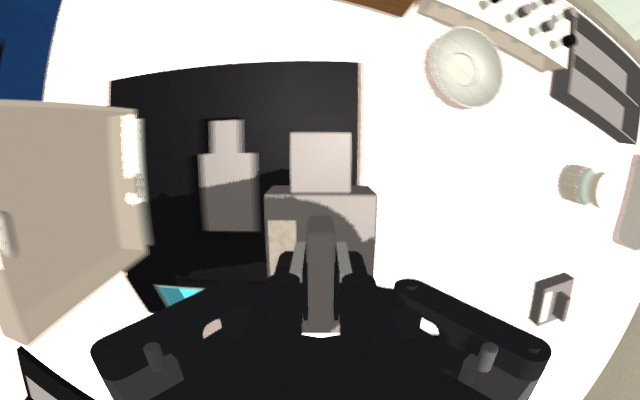

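```bash
cat > rel.py <<'E'
from h import *
np.set_printoptions(precision=2,suppress=True)
import sys
z=np.load(sys.argv[1]); p,d=z["p"],z["d"]; s=arm.read_state()
Rw,q=tool2world(s); W=wrist_cloud(d,s); T=(W-q)@Rw
# pack top face points in tool frame, z near 0
T[d<=0]=1e6
m=(abs(T[...,2])<14)&(T[...,0]>25)&(T[...,0]<80)&(abs(T[...,1])<40)
print("pack pts",m.sum()); P=T[m]; A=np.c_[P[:,:2],np.ones(len(P))]; c=np.linalg.lstsq(A,P[:,2],rcond=None)[0]; print("plane z=ax+by+c",c)
n=m&(T[...,0]>40)&(T[...,0]<58); e=[]
xs=[]
for x0 in np.arange(38,58,2.):
    k=m&(abs(T[...,0]-x0)<1); y=T[k][:,1]; xs.append((x0,y.min(),y.max()))
xs=np.array(xs); print(xs.T); f=np.polyfit(xs[:,0],(xs[:,1]+xs[:,2])/2,1); print("nose axis yaw rel tool deg",np.degrees(np.arctan(f[0])),"y offset at x=0",f[1])
nx=T[m&(abs(T[...,1])<8)][:,0]; print("nose tip x",np.percentile(nx,99))
# bay rim: hole pixels cast on z=100
Z=W[...,2]; b=((Z<94)&(np.hypot(W[...,0]-556,W[...,1]-132)<75)&(d>0)).astype(np.uint8)
b=cv2.morphologyEx(b,cv2.MORPH_OPEN,np.ones((3,3))); nn,l,st,_=cv2.connectedComponentsWithStats(b); v,u=np.nonzero(l==1+np.argmax(st[1:,4]))
r=cv2.minAreaRect(wrist_pts(np.c_[u,v],100,s)[:,:2].astype(np.float32)); print("bay",len(u),r); print(cv2.boxPoints(r))
dk=(abs(Z-100)<10)&(np.hypot(W[...,0]-556,W[...,1]-132)<90); print("deck z",np.median(Z[dk])); print("floor z",np.median(Z[l==1+np.argmax(st[1:,4])]))
E
python3 rel.py pics/w2.npz
```

```text
pack pts 5896
plane z=ax+by+c [0.03 0.01 1.71]
[[ 38.    40.    42.    44.    46.    48.    50.    52.    54.    56.  ]
 [-13.17 -13.11 -13.   -13.03 -12.98 -12.93 -12.48 -12.46 -12.47 -12.45]
 [ 16.28  16.83  16.7   16.66  16.67  16.64  16.48  16.53  16.49  16.43]]
nose axis yaw rel tool deg 1.1103348415800858 y offset at x=0 0.9715389778523669
nose tip x 62.55087249796709
bay 6527 ((556.870849609375, 137.6202392578125), (115.29206848144531, 62.25638198852539), 13.712295532226562)
[[493.49 154.2 ]
 [508.25  93.71]
 [620.25 121.04]
 [605.49 181.53]]
deck z 100.12625970049888
floor z 69.37085360658102
```

```bash
python3 - <<'E'
from h import *
s=arm.read_state(); print(s["clock"],s["position"],s["joint_vel"].round(3))
p,d=optics.get_image("wrist"); np.savez("pics/w3.npz",p=p,d=d,q=s["position"],r=s["ee_rot"])
s=arm.read_state(); print(s["clock"],s["position"],s["joint_vel"].round(3), s["ee_rot"])
E
python3 rel.py pics/w3.npz
```

```text
5.8667 [555.45767077  53.09068472 236.44056057] [-0.09   0.011  0.017  0.015 -0.019  0.17 ]
5.9167 [555.77542969  50.33342787 236.61669711] [-0.077  0.006  0.003  0.019 -0.02   0.054] [0.99181868 0.12515127 0.02181864 0.01252256]
pack pts 5884
plane z=ax+by+c [0.03 0.01 1.72]
[[ 38.    40.    42.    44.    46.    48.    50.    52.    54.    56.  ]
 [-13.17 -13.21 -13.04 -13.03 -13.01 -12.88 -12.45 -12.42 -12.45 -12.44]
 [ 16.73  16.72  16.69  16.65  16.63  16.61  16.55  16.48  16.45  16.59]]
nose axis yaw rel tool deg 1.0609900719608267 y offset at x=0 1.029189293700575
nose tip x 62.548982769812184
bay 6477 ((557.8236083984375, 128.41085815429688), (116.06935119628906, 62.18507385253906), 13.622502326965332)
[[494.1  144.96]
 [508.74  84.52]
 [621.55 111.86]
 [606.9  172.3 ]]
deck z 100.14130858334282
floor z 69.38817928472591
```

Request:
send_rows(
  steps=[
    [[0.4,-2.6,0,-0.007,0],[0.4,-2.7,2,0,0],[0.5,-2.7,2,0,0],[0,0,2,0,0],[0,0,0.8,0,0]],
  ],
)

```text
clock: 6.33
position: [551.8, 135.3, 169.0]
ee_rot: [0.991, 0.13, 0.027, 0.011]
contact_force: [-0.0, 0.3, -2.0]
gripper_width: 10.9
```

```bash
cat > st.py <<'E'
from h import *
import sys
np.set_printoptions(precision=3,suppress=True)
s=arm.read_state(); Rw,q=tool2world(s); t=np.array([float(a) for a in sys.argv[1:4]])
print(s["clock"],q,s["contact_force"],s["gripper_width"],s["joint_vel"]); print("tool z",Rw[:,2],"yaw",np.degrees(np.arctan2(Rw[1,0],Rw[0,0])),"delta mm in tool",(t-q)@Rw)
E
python3 st.py 549.1 131.1 102
```

```text
6.3333 [551.827 135.264 168.984] [-0.031  0.331 -2.048] 10.865112549114622 [ 0.028  0.088 -0.081  0.025  0.228 -0.017]
tool z [ 0.056 -0.014 -0.998] yaw 15.006155636024573 delta mm in tool [-7.057  1.434 66.782]
```

Request:
send_rows(
  steps=[
    [[-0.4,0.1,1,0,0],[-0.2,0.1,1,0,0],[0,0,0.6,0,0],[0,0,0.1,0,0]],
  ],
)

```text
clock: 6.67
position: [547.4, 129.4, 139.6]
ee_rot: [0.991, 0.13, 0.025, 0.011]
contact_force: [-1.1, -0.1, -1.6]
gripper_width: 11.1
```

```bash
python3 st.py 549.1 131.1 102
python3 - <<'E'
from h import *
for n in("scene","top"):
    p,d=optics.get_image(n); np.savez(f"pics/{n}1.npz",p=p,d=d)
    a=p[190:330,270:470] if n=="scene" else p[120:260,130:310]
    cv2.imwrite(f"pics/{n}1.png",np.clip(cv2.resize(a,None,fx=3.5,fy=3.5)*1.5,0,255).astype(np.uint8))
E
```

```text
6.6667 [547.365 129.374 139.593] [-1.072 -0.075 -1.624] 11.064719998850647 [-0.015  0.006 -0.008  0.008  0.021  0.003]
tool z [ 0.053 -0.016 -0.998] yaw 14.940654517362495 delta mm in tool [ 0.352 -2.318 37.6  ]
```

View pics/scene1.png

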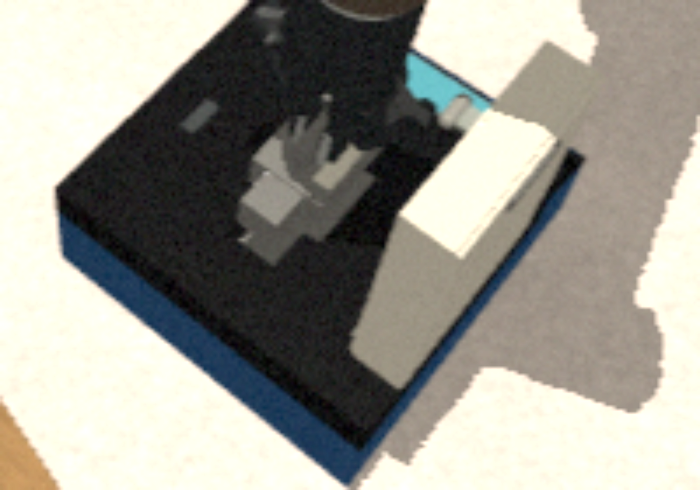

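Request:
send_rows(
  steps=[
    [[0,-0.2,0.4,0,0],[0,0,0.5,0,0],[0,0,0.5,0,0],[0,0,0.5,0,0],[0,0,0.5,0,0]],
  ],
)

```text
clock: 7.18
position: [556.3, 131.5, 129.7]
ee_rot: [0.991, 0.132, 0.036, 0.012]
contact_force: [-15.1, -0.9, 28.6]
gripper_width: 11.0
```

```bash
python3 st.py 549.1 131.1 100
```

```text
7.1833 [556.308 131.523 129.735] [-15.076  -0.906  28.56 ] 11.002095747406859 [-0.004  0.005 -0.008  0.04   0.055 -0.005]
tool z [ 0.075 -0.013 -0.997] yaw 15.227735002452631 delta mm in tool [-9.087 -2.43  29.117]
```

Request:
send_rows(
  steps=[
    [[0,0,-1,0,0],[-0.5,-0.1,-1,0,0],[0,0,0,0,0]],
  ],
)

```text
clock: 7.43
position: [550.7, 131.9, 152.8]
ee_rot: [0.99, 0.132, 0.039, 0.011]
contact_force: [-0.6, 0.8, -1.8]
gripper_width: 11.0
```

```bash
python3 st.py 549.1 131.1 100
python3 - <<'E'
from h import *
p,d=optics.get_image("wrist"); np.savez("pics/w4.npz",p=p,d=d)
cv2.imwrite("pics/w4.png",np.clip(p*1.8,0,255).astype(np.uint8))
E
python3 rel.py pics/w4.npz
```

```text
7.4333 [550.681 131.897 152.756] [-0.619  0.848 -1.828] 10.954218045014764 [-0.004  0.024  0.009  0.006  0.031  0.004]
tool z [ 0.08  -0.011 -0.997] yaw 15.229997953817998 delta mm in tool [-5.633 -1.295 52.468]
pack pts 5917
plane z=ax+by+c [0.03 0.01 1.61]
[[ 38.    40.    42.    44.    46.    48.    50.    52.    54.    56.  ]
 [-13.19 -13.13 -13.08 -13.06 -13.02 -12.91 -12.51 -12.45 -12.41 -13.49]
 [ 16.26  16.64  16.7   16.69  16.7   16.57  16.53  16.6   16.41  16.49]]
nose axis yaw rel tool deg 0.572314324322371 y offset at x=0 1.3471330972089306
nose tip x 62.539364614348564
bay 9 ((573.3851318359375, 167.5224609375), (1.3089522123336792, 1.3290789127349854), 14.463727951049805)
[[572.59 168.  ]
 [572.92 166.72]
 [574.18 167.04]
 [573.85 168.33]]
deck z 99.33044512253198
floor z 83.6222152138749
```

View pics/w4.png

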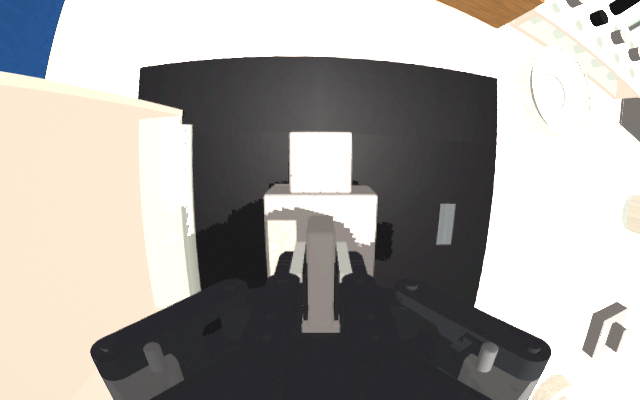

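Request:
send_rows(
  steps=[
    [[0,0,-4,0,0],[0,0,-4,0,0],[0,0,-4,0,0]],
  ],
)

```text
clock: 7.73
position: [535.0, 130.8, 261.2]
ee_rot: [0.991, 0.131, 0.024, 0.015]
contact_force: [0.7, 0.7, -1.7]
gripper_width: 11.0
```

```bash
python3 st.py 549.1 131.1 100
```

```text
7.7333 [535.027 130.789 261.165] [ 0.727  0.687 -1.664] 10.957262512256348 [ 0.048 -0.382  0.755 -0.017 -1.152  0.024]
tool z [ 0.052 -0.023 -0.998] yaw 15.094162926438809 delta mm in tool [  6.542  -2.368 161.629]
```

Request:
send_rows(
  steps=[
    [[0,0,0,0,0],[0,0,0,0,0],[0,0,0,0,0]],
  ],
)

```text
clock: 7.98
position: [538.8, 132.8, 269.6]
ee_rot: [0.991, 0.132, 0.033, 0.012]
contact_force: [0.6, -0.5, -1.3]
gripper_width: 10.9
```

```bash
python3 st.py 549.1 131.1 100
```

```text
7.9833 [538.781 132.799 269.618] [ 0.634 -0.488 -1.282] 10.872125143301444 [ 0.001  0.013 -0.034 -0.026  0.005 -0.001]
tool z [ 0.068 -0.016 -0.998] yaw 15.196992246774347 delta mm in tool [ -0.949  -1.241 169.933]
```

Request:
send_rows(
  steps=[
    [[0,0,0,0,0],[0,0,0,0,0],[0,0,0,0,0],[0,0,0,0,0]],
  ],
)

```text
clock: 8.32
position: [536.9, 132.0, 263.7]
ee_rot: [0.991, 0.131, 0.028, 0.014]
contact_force: [-0.1, 0.5, -2.0]
gripper_width: 11.2
```

```bash
python3 st.py 549.1 131.1 100
```

```text
8.3167 [536.865 131.952 263.743] [-0.142  0.531 -1.962] 11.1988183091291 [-0.001  0.017 -0.018 -0.003  0.004  0.   ]
tool z [ 0.059 -0.02  -0.998] yaw 15.168332389087237 delta mm in tool [  3.145  -1.659 164.164]
```

Request:
send_rows(
  steps=[
    [[0,0,2,0,0],[0,0,2,0,0],[0,0,2,0,0],[0,0,2,0,0]],
  ],
)

```text
clock: 8.65
position: [544.4, 131.3, 184.0]
ee_rot: [0.991, 0.132, 0.032, 0.013]
contact_force: [0.3, 0.6, -2.4]
gripper_width: 11.2
```

```bash
python3 st.py 549.1 131.1 100
```

```text
8.65 [544.363 131.312 184.04 ] [ 0.263  0.602 -2.396] 11.235388630290563 [-0.025  0.262 -0.333  0.028  0.599 -0.016]
tool z [ 0.066 -0.017 -0.998] yaw 15.223068188711073 delta mm in tool [-0.495 -1.407 84.16 ]
```

Request:
send_rows(
  steps=[
    [[0,0,-4,0,0],[0,0,-4,0,0],[0,0,-4,0,0],[0,0,-0.15,0,0],[0,0,-0.15,0,0],[0,0,-0.15,0,0],[0,0,-0.15,0,0],[0,0,-0.15,0,0],[0,0,-0.15,0,0],[0,0,-0.15,0,0]],
  ],
)

```text
clock: 9.48
position: [529.4, 129.7, 298.5]
ee_rot: [0.991, 0.131, 0.011, 0.02]
contact_force: [-0.2, -0.8, -1.8]
gripper_width: 11.4
```

Request:
send_rows(
  steps=[
    [[0,0,-0.15,0,0],[0,0,-0.15,0,0],[0,0,-0.15,0,0],[0,0,-0.15,0,0],[0,0,-0.15,0,0],[0,0,-0.15,0,0],[0,0,-0.15,0,0]],
  ],
)

```text
clock: 10.07
position: [528.7, 130.0, 308.3]
ee_rot: [0.991, 0.131, 0.01, 0.021]
contact_force: [0.1, 0.1, -1.5]
gripper_width: 11.2
```

```bash
python3 st.py 549.1 131.1 100
```

```text
10.0667 [528.708 129.96  308.327] [ 0.087  0.126 -1.515] 11.178067266035864 [ 0.002 -0.01   0.038 -0.002 -0.046  0.002]
tool z [ 0.025 -0.039 -0.999] yaw 15.052891891128318 delta mm in tool [ 17.092  -5.026 208.566]
```

Request:
send_rows(
  steps=[
    [[0.5,-0.2,3,0,0],[0.5,-0.2,3,0,0],[0,0,3,0,0],[0,0,3,0,0],[0,0,2,0,0],[0,0,0.5,0,0]],
  ],
)

```text
clock: 10.57
position: [546.1, 132.7, 164.9]
ee_rot: [0.991, 0.131, 0.017, 0.019]
contact_force: [-0.1, -0.5, -2.5]
gripper_width: 11.1
```

```bash
python3 st.py 549.1 131.1 100
```

```text
10.5667 [546.066 132.727 164.938] [-0.066 -0.544 -2.457] 11.092272552364449 [-0.007  0.057 -0.062  0.019  0.127 -0.004]
tool z [ 0.039 -0.033 -0.999] yaw 15.098263208348316 delta mm in tool [ 0.586 -0.348 65.025]
```

Request:
send_rows(
  steps=[
    [[0,0,1,0,0],[0,0,1,0,0]],
  ],
)

```text
clock: 10.73
position: [548.1, 132.4, 145.3]
ee_rot: [0.991, 0.131, 0.019, 0.019]
contact_force: [-0.0, -0.1, -1.9]
gripper_width: 10.8
```

```bash
python3 st.py 549.1 131.1 100
```

```text
10.7333 [548.085 132.446 145.27 ] [-0.03  -0.068 -1.898] 10.82841497043868 [-0.01   0.131 -0.125  0.029  0.295 -0.01 ]
tool z [ 0.042 -0.032 -0.999] yaw 15.139553660257558 delta mm in tool [-0.818 -0.338 45.293]
```

Request:
send_rows(
  steps=[
    [[-0.15,0,0.8,0,0],[-0.1,0,0.8,0,0],[-0.05,0,0.7,0,0]],
  ],
)

```text
clock: 10.98
position: [547.7, 131.7, 122.2]
ee_rot: [0.991, 0.132, 0.021, 0.018]
contact_force: [-0.1, -0.5, -0.6]
gripper_width: 11.1
```

```bash
python3 st.py 549.1 131.1 100
```

```text
10.9833 [547.707 131.691 122.196] [-0.134 -0.467 -0.558] 11.053439703746598 [-0.005  0.092 -0.107  0.019  0.219 -0.013]
tool z [ 0.046 -0.03  -0.998] yaw 15.169672235048289 delta mm in tool [ 0.377  0.018 22.244]
```

In the bay without contact force (pack bottom ~91 mm). Continue down.

Request:
send_rows(
  steps=[
    [[-0.05,0,0.7,0,0],[-0.05,0,0.7,0,0],[-0.05,0,0.4,0,0]],
  ],
)

```text
clock: 11.23
position: [547.5, 130.9, 103.1]
ee_rot: [0.991, 0.132, 0.022, 0.018]
contact_force: [-0.6, 0.6, -0.3]
gripper_width: 10.8
```

```bash
python3 st.py 549.1 131.1 100
```

```text
11.2333 [547.531 130.945 103.104] [-0.575  0.59  -0.308] 10.79098523606161 [-0.002  0.052 -0.067  0.014  0.127 -0.011]
tool z [ 0.048 -0.029 -0.998] yaw 15.18137318247957 delta mm in tool [1.435 0.132 3.17 ]
```

Request:
send_rows(
  steps=[
    [[0.1,0,0.3,0,0],[0,0,0.1,0,0],[0,0,0,0,0.25],[0,0,0,0,0.25],[0,0,0,0,0.25]],
  ],
)

```text
clock: 11.65
position: [550.4, 131.5, 101.3]
ee_rot: [0.991, 0.133, 0.024, 0.018]
contact_force: [-1.1, 0.8, -0.5]
gripper_width: 21.3
```

```bash
python3 st.py 549.1 131.1 100
```

```text
11.65 [550.373 131.479 101.298] [-1.094  0.776 -0.515] 21.33422461026803 [-0.001 -0.005  0.009  0.004  0.003  0.001]
tool z [ 0.052 -0.029 -0.998] yaw 15.288496312973184 delta mm in tool [-1.382 -0.022  1.241]
```

Request:
send_rows(
  steps=[
    [[0,0,-1,0,0.25],[0,0,-1.5,0,0.25],[0,0,-2,0,0.25],[0,0,-3,0,0.25],[0,0,-4,0,0.1],[0,0,-4,0,0],[0,0,-4,0,0],[0,0,-2,0,0],[0,0,-0.1,0,0]],
  ],
)

```text
clock: 12.4
position: [538.7, 137.1, 332.1]
ee_rot: [0.991, 0.133, 0.025, 0.018]
contact_force: [0.9, -0.3, 0.8]
gripper_width: -0.1
```

```bash
python3 st.py 549.1 131.1 330
cat > chk.py <<'E'
from h import *
np.set_printoptions(precision=1,suppress=True)
s=arm.read_state(); p,d=optics.get_image("wrist"); W=wrist_cloud(d,s); Z=W[...,2]
np.savez("pics/w5.npz",p=p,d=d,q=s["position"],r=s["ee_rot"]); cv2.imwrite("pics/w5.png",np.clip(p*1.5,0,255).astype(np.uint8))
a=np.deg2rad(13.7); ex=np.array([np.cos(a),np.sin(a)]); ey=np.array([-ex[1],ex[0]])
q=W[...,:2]-[556.6,131.9]; x,y=q@ex,q@ey; ok=d>0
def rep(n,m):
    m=cv2.morphologyEx((m&ok).astype(np.uint8),cv2.MORPH_OPEN,np.ones((3,3)))>0
    if m.sum(): print(n,m.sum(),"z",np.percentile(Z[m],[5,50,95]),"x",np.percentile(x[m],[.5,99.5]),"y",np.percentile(y[m],[.5,99.5]))
g=p.max(2)
rep("fin",(Z>118)&(Z<135)&(abs(x)<60)&(abs(y)<40))
rep("packtop",(Z>85)&(Z<106)&(abs(x)<62)&(abs(y)<40)&(g>38))
rep("floor",(Z<80)&(abs(x)<62)&(abs(y)<40))
rep("lid",(Z>200)&(y>50)&(y<180)&(abs(x)<100))
E
python3 chk.py
```

```text
12.4 [538.67  137.073 332.101] [ 0.923 -0.285  0.813] -0.05524393707382155 [ 0.003 -0.034  0.035 -0.007 -0.028  0.001]
tool z [ 0.054 -0.03  -0.998] yaw 15.292364189051378 delta mm in tool [8.384 8.398 2.84 ]
fin 433 z [126.3 127.9 129.1] x [-30.2  14.7] y [-8.3  4.2]
packtop 2999 z [96.8 98.2 99.5] x [-54.7  54.2] y [-30.3  25.3]
floor 512 z [67.8 69.1 71.6] x [-59.3  59.6] y [-17.9  32.8]
lid 17207 z [257.3 280.1 423.8] x [-73.5  74.3] y [ 50.4 133.7]
```

View pics/w5.png

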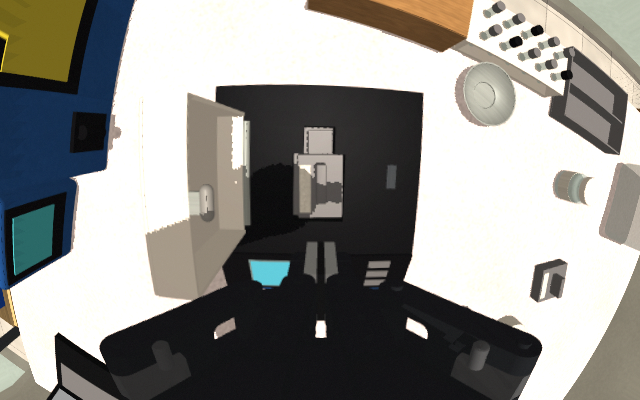

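Request:
send_rows(
  steps=[
    [[0.4,-3.4,0,0,0],[0.4,-3.4,0,0,0],[0.4,-3.4,0,0,0],[0.4,-3.4,0,0,0],[0.5,-3.6,0,0,0],[0,0,2,0,0],[0,0,2.5,0,0],[0,0,2,0,0],[0,0,1,0,0]],
  ],
)

```text
clock: 13.2
position: [512.8, 312.0, 240.2]
ee_rot: [0.991, 0.131, 0.02, 0.02]
contact_force: [-0.9, -0.7, -1.5]
gripper_width: 0.1
```

```bash
cat >> st.py <<'E'
a=np.deg2rad(13.7); v=q[:2]-[556.6,131.9]; print("reader x,y:",v@[np.cos(a),np.sin(a)],v@[-np.sin(a),np.cos(a)],"z",q[2])
E
python3 st.py 514 306.8 250
```

```text
13.2 [512.772 311.99  240.191] [-0.851 -0.738 -1.463] 0.07997323488725575 [-0.001  0.098 -0.21   0.008  0.285 -0.006]
tool z [ 0.046 -0.033 -0.998] yaw 15.120009819594634 delta mm in tool [ 0.18   5.758 -9.564]
reader x,y: 0.07074947198982812 185.34671691401954 z 240.1910802794893
```

Request:
send_rows(
  steps=[
    [[0,2,-0.2,0,0],[0,2,-0.2,0,0],[0,2,-0.2,0,0],[0,2,-0.2,0,0],[0,2,-0.1,0,0],[0,2,0,0,0]],
  ],
)

```text
clock: 13.7
position: [538.5, 196.9, 244.6]
ee_rot: [0.99, 0.136, 0.012, 0.022]
contact_force: [-1.0, 2.3, -0.8]
gripper_width: -0.2
```

```bash
python3 st.py 514 306.8 250
```

```text
13.7 [538.48  196.865 244.63 ] [-0.974  2.334 -0.77 ] -0.16584300183363368 [-0.41  -0.048 -0.075 -0.018  0.036  0.417]
tool z [ 0.03  -0.04  -0.999] yaw 15.637393341666113 delta mm in tool [   6.155 -112.098  -10.488]
reader x,y: -2.21833393739977 67.40778460584343 z 244.63038340651306
```

Request:
send_rows(
  steps=[
    [[0.1,2,0,0,0],[0,2,0.5,0,0],[0,1.7,1,0,0],[0,1.5,1.2,0,0],[0,1,1,0,0]],
  ],
)

```text
clock: 14.12
position: [560.9, 113.2, 206.5]
ee_rot: [0.991, 0.135, 0.01, 0.02]
contact_force: [0.6, 1.1, 0.4]
gripper_width: 0.2
```

```bash
python3 st.py 514 306.8 250
```

```text
14.1167 [560.859 113.215 206.51 ] [0.603 1.073 0.448] 0.16023351067784442 [-0.23   0.111 -0.173 -0.005  0.288  0.214]
tool z [ 0.025 -0.037 -0.999] yaw 15.59094700744657 delta mm in tool [   7.521 -197.038  -51.784]
reader x,y: -0.28767862523987975 -19.161597440162996 z 206.51008468636255
```

Request:
send_rows(
  steps=[
    [[0,1.2,1.2,0,0],[0,1.3,1.2,0,0],[0,1.2,1,0,0],[0,0.8,0.8,0,0]],
  ],
)

```text
clock: 14.45
position: [572.2, 65.1, 160.1]
ee_rot: [0.991, 0.135, 0.007, 0.02]
contact_force: [-0.4, 0.5, 1.9]
gripper_width: 0.4
```

```bash
python3 st.py 514 306.8 250
```

```text
14.45 [572.191  65.106 160.136] [-0.381  0.478  1.866] 0.430938996254728 [-0.187  0.127 -0.107  0.004  0.228  0.176]
tool z [ 0.019 -0.038 -0.999] yaw 15.55892011476631 delta mm in tool [   9.501 -244.474 -100.1  ]
reader x,y: -0.6719027732650932 -68.58649372527978 z 160.13626842480258
```

Request:
send_rows(
  steps=[
    [[0,0.4,0.6,0,0],[0,0,0.6,0,0],[0,0,0.8,0,0]],
  ],
)

```text
clock: 14.7
position: [574.3, 57.8, 139.6]
ee_rot: [0.991, 0.135, 0.006, 0.021]
contact_force: [-4.8, 2.8, 21.6]
gripper_width: 0.1
```

```bash
python3 st.py 514 306.8 250
```

```text
14.7 [574.307  57.794 139.617] [-4.759  2.771 21.583] 0.06927931233661887 [-0.01   0.096 -0.086  0.041  0.19  -0.006]
tool z [ 0.019 -0.041 -0.999] yaw 15.509909499464417 delta mm in tool [   9.254 -250.947 -121.511]
reader x,y: -0.347622273206351 -76.19089927131373 z 139.61723259426014
```

Request:
send_rows(
  steps=[
    [[0,0,0.5,0,0],[0,0,0.3,0,0],[0,0,0,0,0]],
  ],
)

```text
clock: 14.95
position: [574.4, 58.2, 141.4]
ee_rot: [0.99, 0.137, 0.008, 0.023]
contact_force: [-0.8, -0.3, -0.8]
gripper_width: 0.2
```

Request:
send_rows(
  steps=[
    [[0,0,-1.5,0,0],[0,0,-3,0,0],[0,0,-4,0,0],[0,0,-3,0,0],[0,4,-1,0,0],[0,4,0,0,0],[0,4,0,0,0],[0,2,0,0,0]],
  ],
)

```text
clock: 15.62
position: [610.6, -68.7, 276.4]
ee_rot: [0.989, 0.144, 0.007, 0.023]
contact_force: [-0.3, 1.1, -0.6]
gripper_width: -0.1
```

Run:
```python
from h import *
np.set_printoptions(precision=1,suppress=True)
s=arm.read_state(); print(s["clock"],s["position"],s["contact_force"])
a=np.deg2rad(13.7); ex=np.array([np.cos(a),np.sin(a)]); ey=np.array([-ex[1],ex[0]])
z0=np.load("pics/top0.npz")
p,d=optics.get_image("top"); cv2.imwrite("pics/top9.png",p); W=cloud("top",d)
q=W[...,:2]-[556.6,131.9]; x,y=q@ex,q@ey; Z=W[...,2]
for yy in range(-80,90,20):
    k=(abs(x)<60)&(abs(y-yy)<6)&(Z>105)&(Z<180)&(p.max(2)>90); print(yy,k.sum(),np.median(Z[k]) if k.any() else None)
df=cv2.absdiff(p,z0["p"]).max(2)>40; df[:, :300]=0; print("changed px right part by box:",[ (n,int(df[b:c,e:f].sum())) for n,e,f,b,c in (("pack",335,378,140,200),("square",415,470,198,250),("jar",405,445,120,160),("mouse",345,385,255,305),("roll",400,445,255,300),("dish",298,348,88,138))])
```

```text
15.6167 [610.6 -68.7 276.4] [-0.3  1.1 -0.6]
-80 91 139.19157025913137
-60 83 138.89540873751108
-40 64 139.3550950923042
-20 7 139.19725281019498
0 7 138.45509426579744
20 0 None
40 0 None
60 0 None
80 0 None
changed px right part by box: [('pack', 754), ('square', 0), ('jar', 0), ('mouse', 0), ('roll', 0), ('dish', 981)]
```

View pics/top9.png

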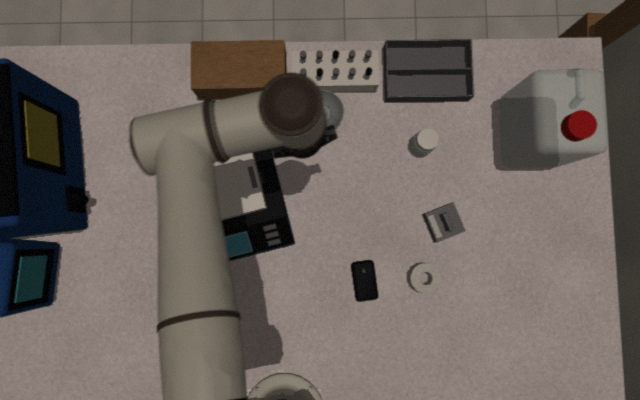

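```bash
python3 -c "
from bench import job; print(job.job_done())"
```

```text
the job is handed in; nothing more can be done
None
```

The nosed pack is in the reader's bay, nose in the narrow end and released. The lid is shut past its catch. I handed the job in at about 15.6 s, with the arm clear at z ≈ 276 mm.

- **Pack:** The wrist camera, after release with the lid still open, showed the pack top level at 98.2 mm (98 is seated). Its centre was about 0 mm off along the bay and about 2.5 mm off across it. I could not check it again with the lid shut.
- **Lid:** The push peaked at about 22 N on the wrist reading, which includes some sideways force, so it was slightly above the stated 20 N maximum. The tool got down to z = 139.6 mm at the lid edge. The top camera then read 138.5–139.4 mm over the visible half of the lid, with no slope; the hinge half was hidden by the arm.
- **Other things:** The square pack, jar, mouse and label roll showed no changed pixels in the top view. The dish was partly hidden by the arm in that view, so I did not check it. It was never approached at bench height.
- **What went wrong or disagreed:**
  - The first try at seating the pack caught on the deck at about 30 N, because the tool had drifted into a tilt. I lifted it, levelled the tool and seated it without force.
  - The top and wrist cameras differed by about 2 mm on the bay's position, so I used the average.

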